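Draw the rear tea carton out from behind the front one

TASK

Two black tea cartons are alike: one stands in the low white rack and the other blocks its open mouth. Gently slide the front carton sideways along the worktop, away from the robot, until it is completely clear of the mouth; only then reach in behind the rear carton through the rack's open top and draw it out along the worktop until it stands wholly outside, in front of the mouth. Lift neither of them, keep both upright, leave the front carton where it was pushed to, and do not disturb the drinking glass or the honey jar.

Things in the scene. Friction and masses are not known exactly. Their poses are not given: they have to be found in the camera images.
- rack: Low white fixed rack, mouth to the left. Origin: on the worktop, centre of its open mouth; +x into the rack, +y along the mouth, away from the robot, z up. No floor. Side walls x 0 to 145 mm, 4 mm thick, 76 high, inner faces at y +-72.5; top lips turn inward to y +-51.5 (underside at 72), so the rear carton cannot be lifted out; the top is open 103 mm wide between them. Rear strip 45 high, inner face at x 145.
- front_carton: Black tea carton, 68 (x) x 133 (y) x 66 mm high, about 0.1 to 0.2 kg, like the rear one. Origin: centre of its underside; z up. It stands on the worktop across the mouth of the rack, its centre about 52 mm before it, its long y axis along the mouth but up to 0.12 rad askew.
- rear_carton: Black tea carton, 68 (x) x 133 (y) x 66 mm high, 0.1 to 0.2 kg. Origin: centre of its underside; z up. It stands on the worktop in the rack, its long y axis across it with 6 mm play at each end; its back face is 34 mm behind its origin, with about 70 mm free between it and the rear strip.
- glass: Clear drinking glass, 81 mm across, 93 mm high. Origin: centre of its underside. A bystander: it stands either some 0.2 m out to the left of the rack's mouth, or outside the rack's wall on the robot's side, near its rear end; the honey jar stands at the other of these places.
- honey_jar: Glass honey jar with a red lid, 58 x 62 x 86 mm high. Origin: centre of its underside. A bystander, in the other of the two places given for the glass.
Things that resemble listed ones, but are neither listed nor needed, are in the scene too. Leave any purple look-alike of the rear_carton alone.

How it is judged:
On the way, in this order (a step that is already met when the one before it is completed fails the run):
1. the front carton is clear of the rack's mouth, on the side away from the robot, the rear carton still in the rack (x of rear_carton in the frame of rack above 0.02 m and y of front_carton in the frame of rack above 0.13 m), for 0.2 s.
2. the rear carton is wholly out of the rack (x of rear_carton in the frame of rack below -0.04 m), for 0.2 s.
At the end, for the whole second after the job is handed in: Rear carton upright and still on the worktop, its origin at least 40 mm outside the mouth and within 80 mm of the rack's middle line; front carton upright and still on the worktop, its centre at least 130 mm from that line on the side away from the robot (x of rear_carton in the frame of rack below -0.04 m and y of rear_carton in the frame of rack between -0.08 and 0.08 m and height (world z) of each of rear_carton, front_carton above -0.01 m and angle between each of rear_carton, front_carton's own z axis and vertical below 0.15 rad and linear speed of each of rear_carton, front_carton below 0.02 m/s and y of front_carton in the frame of rack above 0.13 m); the robot touches nothing.
It fails at once if a carton is lifted off the worktop (over 25 mm) (height (world z) of any of front_carton, rear_carton above 0.025 m).
It fails at once if a carton is tipped over (angle between any of front_carton, rear_carton's own z axis and vertical above 0.6 rad).
It fails at once if the front carton is struck or squeezed hard (over 25 N) (contact force between front_carton and the arm above 25 N or contact force between front_carton and the fingers above 25 N).
It fails at once if the glass or the honey jar is moved (over 20 mm) (distance of any of glass, honey_jar from where it was at the start of the episode above 0.02 m).
It also fails if it takes over 42 s, if anything falls off the work surface, if the arm or the gripper's body presses on something with over 40 N, if the wrist force passes 120 N, or if a joint passes its speed limit or range.

ROBOT

A 6-joint arm with a two-finger parallel gripper is mounted at the origin on a cart in front of the work surface, level with it; the furniture and walls round the work are solid. World frame = base frame: x ahead of the robot, y to its left, z up, the work surface at z = 0. Lengths are in m, angles in rad, forces in N, time in s.
With the tool pointing down it reaches from about 0.35 to 0.85 m from the base axis. Payload 8.1 kg.
Tool frame: the origin (TCP) lies midway between the tips of the shut fingers; the grasp point (between the pads) lies 19 mm behind it; z points along the fingers, y is the line along which they close (so a half turn about z gives the same grasp; the last joint's range is limited). The gripper opens to 93 mm and grips with 3 to 60 N. Pads are 15 mm wide; open, the fingers measure 128 mm over their backs; the gripper's body (75 mm by 188 mm) begins 65 mm behind the grasp point.
Start: joints at [-1.302, 0.13, 1.488, -0, 1.523, -0.085], TCP at [0.208, -0.563, 0.219] pointing down, gripper open.
Joint ranges: [-2.96, 2.96], [-0.89, 2.26], [0.02, 2.5], [-1.34, 4.48], [0, 2.73], [-2.66, 2.66]. Speed limits (rad/s): [2.39, 2.39, 2.79, 3.14, 3.14, 3.14].

INTERFACE

Orientations are given as a rotation vector (axis times angle).
In Python, from plant import read_state, read_camera, get_calibration, close_job gives the robot as it stands.
- The arm moves only by the shell command python3 -m crank 'ROWS' [FORCE]. ROWS is JSON, a list that holds one entry, the list of rows, each a list of 7 numbers: the gripper's target within -1 to 1 (fully open at 1, half-way at 0, shut at -1), then the shift along the tool's x, y, z as a fraction of full scale, then the turn, a rotation vector about the tool's x, y, z as a fraction of full scale. In form: [[[grip, x, y, z, rx, ry, rz], ...]]. A call has exactly 5 rows; each row is the pose to reach, as a shift and turn from the pose commanded when the call began, along the tool's axes at that moment; what a row does not reach only later rows make up. Full scale, the value 1, is 0.5 m for a shift and 90 degrees for a turn. A row lasts 1/8 s, in which the tool goes at most 62.5 mm and 10.7 degrees, less where a joint would pass 70% of its speed; a pose out of reach is approached as far as the arm can. A call with a number of a shift or a turn outside -1 to 1 is refused whole. A call with a gripper value outside its range is refused whole. The fingers move at their own pace and stop on an object; FORCE is the grip in N (left out, the last holds). Time passes only in rows, so rows that repeat a pose let the fingers close, or fill a call up. It gives the time, the measured TCP pose, the force, the opening and the grip force at its end, in the units of the state.
- read_state(): the state, without advancing time (a new reading comes with each control period).
- read_camera(name): name is "scene" or "top"; returns the picture (480x640x3 uint8, red, green, blue); there is no depth.
- get_calibration(name): a dict with "fx", "fy", "cx", "cy" (pixels), "eye" and "orientation" of the camera in the world. Camera axes: x right, y down, z forward; pixel columns grow to the right and rows downward; lengths in m; the calibration is good to about 2 mm. A picture is of the moment at which its call begins. get_calibration takes no time and is no camera call.
- close_job(): hands the job in; it is judged then, once.
The state is a dict: "t": time; "q": joint angles; "dq": joint speeds; "joint_torque": joint torques, N m; "tool_pos": TCP position; "orientation": TCP orientation; "force": force on the tool from outside, world axes, zero at the start; "wrist_torque": the same for the moment, N m; "opening": finger opening in m; "gripper_force": force on a finger pad.
Only numpy, scipy, OpenCV 4.12 (cv2) and the standard library are available. Lean on these libraries where they do the work, as an engineer would, in place of code of your own. Each camera call takes 0.05 s, during which the arm holds its last target. There are 200 camera calls.

## Working session

There is one attempt and no reset: what is moved stays moved. The work goes in short steps, Python scripts to look and compute and a shell command to move; the robot and the scene stay as the last step left them, time stands still between calls to the robot, and variables do not carry over. Pictures are saved under pics/ and viewed, at most 10 in all, crops included, and the job is handed in when it is done.

```bash
ls; mkdir -p pics; python3 - <<'E'
from plant import *
import cv2
for n in("scene","top"):
    cv2.imwrite(f"pics/{n}0.png",read_camera(n)[...,::-1]); print(get_calibration(n))
print(read_state())
E
```

```text
pics
{'fx': 500.47571411877976, 'fy': 500.47571411877976, 'cx': 325.91292558052334, 'cy': 236.09214157536604, 'eye': array([0.40311156, 0.41289961, 0.90587321]), 'orientation': array([-0.11541695,  3.01439754, -0.79123995])}
{'fx': 449.71205609903797, 'fy': 449.71205609903797, 'cx': 321.98241173691184, 'cy': 247.86901277155474, 'eye': array([ 0.39984456, -0.09065738,  0.96941814]), 'orientation': array([-2.15526633,  2.21439838, -0.04500187])}
{'t': 0.1, 'q': array([-1.30238422e+00,  1.31067087e-01,  1.48915820e+00, -1.61881579e-05,
        1.52297258e+00, -8.54078078e-02]), 'dq': array([ 3.11114900e-04, -1.94058623e-03, -3.62864534e-03,  9.89300155e-05,
        2.74243263e-04,  2.45335855e-03]), 'joint_torque': array([ 2.08920988e-03, -5.61337531e+01, -4.93097806e+01,  7.69923138e-02,
        2.89803219e-02, -4.36520111e-05]), 'tool_pos': array([ 0.20776868, -0.56234857,  0.2177101 ]), 'orientation': array([-3.09098700e+00, -5.52604658e-01,  2.55559439e-04]), 'force': array([-0.14299981,  0.59133602,  0.79905255]), 'wrist_torque': array([ 0.03554388, -0.06261905, -0.02429656]), 'gripper_force': 0.0, 'opening': 0.09282411412479322}
```

View pics/scene0.png

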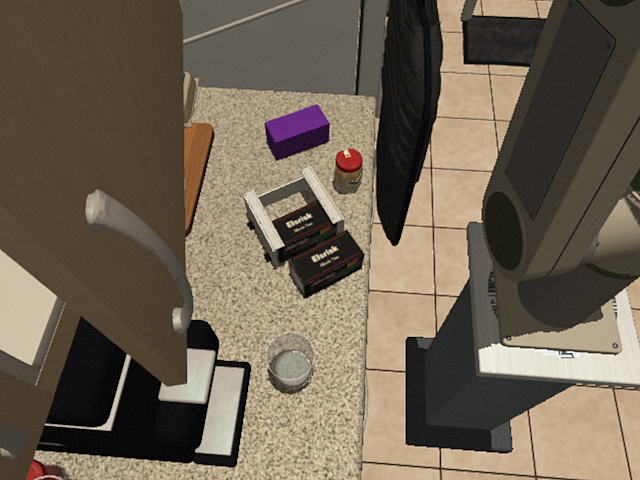

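View pics/top0.png

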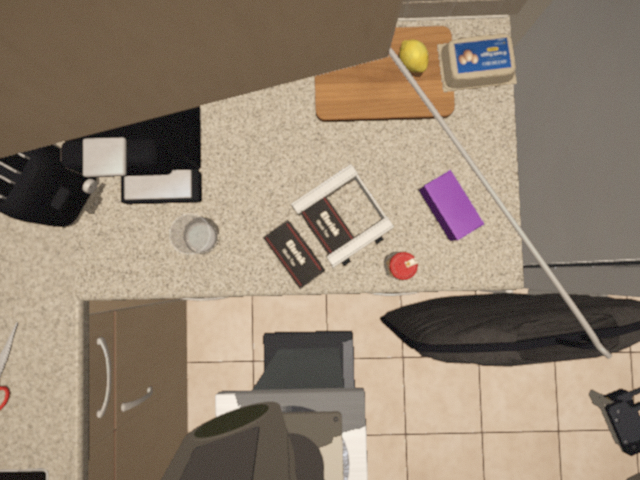

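The scene view shows the rack with the rear carton at (300,225), the front carton at (327,263), the glass at (290,363) out from the mouth, and the jar at (348,170) on the robot's side. In the top view, the rack lips run (293,205)-(353,168) and (330,262)-(391,222). The front carton is at (294,254), the glass at (200,235) and the jar at (403,266).

```bash
cat > h.py <<'E'
import numpy as np, cv2
from scipy.spatial.transform import Rotation as R
from plant import *
def ray(n,uv,z):
    c=get_calibration(n); uv=np.atleast_2d(uv).astype(float)
    d=np.c_[(uv[:,0]-c['cx'])/c['fx'],(uv[:,1]-c['cy'])/c['fy'],np.ones(len(uv))]@R.from_rotvec(c['orientation']).as_matrix().T
    return (c['eye']+d*((z-c['eye'][2])/d[:,2])[:,None])[:,:2]
def comps(m,amin):
    cs,_=cv2.findContours(m.astype('uint8'),cv2.RETR_EXTERNAL,cv2.CHAIN_APPROX_NONE)
    return [c for c in cs if cv2.contourArea(c)>amin]
E
python3 - <<'E'
from h import *
im=read_camera("top"); hsv=cv2.cvtColor(im,cv2.COLOR_RGB2HSV)
k=np.ones((3,3),'uint8')
roi=np.zeros(im.shape[:2],bool); roi[150:295,255:395]=1
blk=cv2.morphologyEx(((hsv[...,2]<90)&roi).astype('uint8'),cv2.MORPH_CLOSE,np.ones((9,9),'uint8'))
wh=cv2.morphologyEx(((hsv[...,2]>150)&(hsv[...,1]<28)&roi).astype('uint8'),cv2.MORPH_OPEN,k)
for nm,m,z in(("black",blk,.066),("white",wh,.076)):
  for c in comps(m,150):
    r=cv2.minAreaRect(c); p=ray("top",cv2.boxPoints(r),z)
    print(nm,np.round(r[0]),cv2.contourArea(c),"ctr",ray("top",r[0],z).round(4),"corners",p.round(3).tolist(),"sides",np.linalg.norm(p[1]-p[0]).round(3),np.linalg.norm(p[2]-p[1]).round(3))
red=(hsv[...,1]>150)&((hsv[...,0]<8)|(hsv[...,0]>172)); red[:,:370]=0;red[:,440:]=0
for c in comps(red,100): print("jar",ray("top",cv2.minAreaRect(c)[0],.086))
print("glass",ray("top",[(200,235)],.0),ray("top",[(200,235)],.093))
vis=im.copy(); vis[blk>0]=(0,255,0); vis[wh>0]=(255,0,255)
o=np.hstack([im[140:300,250:400],vis[140:300,250:400]])
cv2.imwrite("pics/m.png",cv2.resize(o,None,fx=2.6,fy=2.6,interpolation=cv2.INTER_CUBIC)[...,::-1])
E
```

```text
black [294. 253.] 1782.5 ctr [[ 0.4416 -0.0208]] corners [[0.476, 0.041], [0.511, -0.011], [0.408, -0.082], [0.373, -0.03]] sides 0.063 0.125
black [327. 225.] 1336.5 ctr [[ 0.4971 -0.0877]] corners [[0.523, -0.035], [0.556, -0.086], [0.472, -0.14], [0.439, -0.09]] sides 0.061 0.1
jar [[ 0.41107057 -0.23358004]]
glass [[0.49042838 0.18792899]] [[0.48173833 0.16120313]]
```

View pics/m.png

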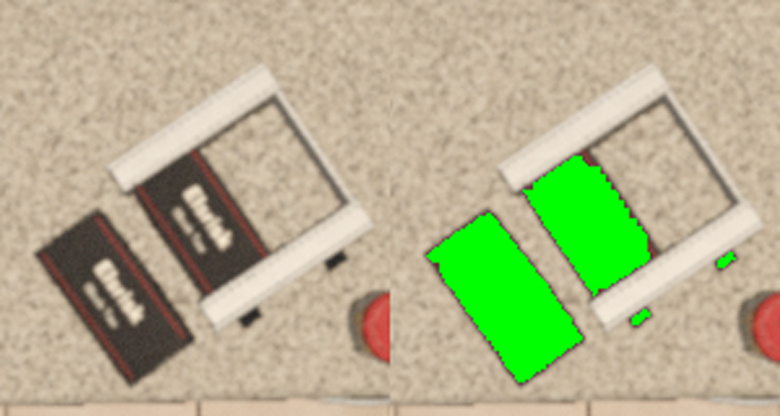

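The enlarged crop shows the rack's outer mouth corners at crop (108,166) and (216,330), and its rear corners at (263,65) and (373,225). Both cartons are masked cleanly.

```bash
python3 - <<'E'
from h import *
crop=np.array([(108,166),(216,330),(263,65),(373,225)])/2.6+[250,140]
p=ray("top",crop,.076); print(p.round(4))
print("mouth len",np.linalg.norm(p[0]-p[1]),"rear",np.linalg.norm(p[2]-p[3]),"sides",np.linalg.norm(p[2]-p[0]),np.linalg.norm(p[3]-p[1]))
x=(p[2]-p[0])+(p[3]-p[1]); x/=np.linalg.norm(x)
y=(p[0]-p[1])+(p[2]-p[3]); y/=np.linalg.norm(y); print("dot",x@y)
x2=np.array([y[1],-y[0]]); x=x+x2; x/=np.linalg.norm(x); y=np.array([-x[1],x[0]])
o=p.mean(0)-x*.0725
print("O",o.round(4),"x",x.round(4),"y",y.round(4),"ang",np.arctan2(x[1],x[0]))
T=np.array([x,y])
for n,q in dict(front=[.4416,-.0208],rear=[.4971,-.0877],jar=[.411,-.2336],glass=[.486,.175]).items(): print(n,T@(np.array(q)-o))
fc=np.array([[0.476, 0.041], [0.511, -0.011], [0.408, -0.082], [0.373, -0.03]]);print((fc-o)@T.T)
rc=np.array([[0.523, -0.035], [0.556, -0.086], [0.472, -0.14], [0.439, -0.09]]);print((rc-o)@T.T)
print("edge x",ray("top",[(294,294)],0), "lefttop block",ray("top",[(200,200),(200,110)],0))
E
```

```text
[[ 0.5408 -0.0188]
 [ 0.4123 -0.0984]
 [ 0.6159 -0.1404]
 [ 0.4894 -0.2208]]
mouth len 0.1511326589950146 rear 0.14983693913321372 sides 0.14295789990387833 0.1445963172974161
dot -0.002844573540265627
O [ 0.4762 -0.0581] x [ 0.5303 -0.8478] y [0.8478 0.5303] ang -1.0118346723715659
front [-0.04996864 -0.00950003]
rear [0.03618159 0.00207573]
jar [ 0.11421715 -0.14829206]
glass [-0.1924235   0.13197651]
[[-0.08412053  0.05243742]
 [-0.0214739   0.05453472]
 [-0.01590119 -0.07044106]
 [-0.07854783 -0.07253836]]
[[ 0.00523713  0.05198104]
 [ 0.06597535  0.05291303]
 [ 0.06721116 -0.04693922]
 [ 0.00732075 -0.04840152]]
edge x [[ 0.35753207 -0.01351133]] lefttop block [[0.5670587  0.18707076]
 [0.7672782  0.18482841]]
```

```bash
python3 - <<'E'
from h import *
def P(n):
    c=get_calibration(n);Rm=R.from_rotvec(c['orientation']).as_matrix().T
    K=np.array([[c['fx'],0,c['cx']],[0,c['fy'],c['cy']],[0,0,1]])
    return K@np.c_[Rm,-Rm@c['eye']]
def tri(a,b):
    X=cv2.triangulatePoints(P("top"),P("scene"),np.array(a,float),np.array(b,float))[:,0];X=X[:3]/X[3]
    e=[(P(n)@np.r_[X,1]) for n in("top","scene")];print(a,X.round(3),[ (v[:2]/v[2]).round(0) for v in e])
print("check jar lid");tri((403,266),(348,158))
print("black tip");tri((383,318),(395,242))
for z in(-.5,-.2,0,.2,.4): print(z,ray("top",[(383,318),(500,365),(605,350)],z).round(2).tolist(),ray("scene",[(395,242),(378,200),(440,40)],z).round(2).tolist())
s=read_state();M=R.from_rotvec(s['orientation']).as_matrix();print(M.round(3))
a=-1.01183;x=np.array([np.cos(a),np.sin(a),0])
for sg in(1,-1):
  for nm,yy in(("y||rackx",x),("y||racky",np.array([-x[1],x[0],0]))):
    z=np.array([0,0,-1.]);Y=sg*yy;T=np.c_[np.cross(Y,z),Y,z];print(nm,sg,np.degrees(R.from_matrix(M.T@T).as_rotvec()).round(1))
E
```

```text
check jar lid
(403, 266) [ 0.41  -0.235  0.087] [array([403., 266.]), array([348., 158.])]
black tip
(383, 318) [ 0.276 -0.231 -0.247] [array([383., 318.]), array([395., 242.])]
-0.5 [[0.25, -0.26], [0.09, -0.63], [0.13, -0.97]] [[0.25, -0.37], [0.31, -0.53], [0.07, -1.34]]
-0.2 [[0.28, -0.23], [0.15, -0.52], [0.19, -0.79]] [[0.28, -0.2], [0.33, -0.33], [0.14, -0.97]]
0 [[0.3, -0.2], [0.2, -0.45], [0.22, -0.67]] [[0.3, -0.09], [0.34, -0.19], [0.19, -0.72]]
0.2 [[0.32, -0.18], [0.24, -0.37], [0.26, -0.55]] [[0.32, 0.02], [0.35, -0.06], [0.24, -0.47]]
0.4 [[0.34, -0.16], [0.28, -0.3], [0.3, -0.43]] [[0.35, 0.13], [0.37, 0.07], [0.28, -0.22]]
[[ 0.938  0.346 -0.   ]
 [ 0.346 -0.938  0.001]
 [ 0.    -0.001 -1.   ]]
y||rackx 1 [ -0.1  -0.  -11.8]
y||racky 1 [-1.000e-01 -1.000e-01 -1.018e+02]
y||rackx -1 [-0.000e+00  1.000e-01  1.682e+02]
y||racky -1 [-0.1  0.1 78.2]
```

```bash
python3 - <<'E'
import cv2
a=cv2.imread("pics/scene0.png")[0:300,340:640];b=cv2.imread("pics/top0.png")[250:430,360:640]
cv2.imwrite("pics/c.png",cv2.hconcat([cv2.resize(a,(400,400),interpolation=2),cv2.resize(b,(400,257)).copy() if 0 else cv2.copyMakeBorder(cv2.resize(b,(400,257)),0,143,0,0,0)]))
E
```

```text
(no output)
```

View pics/c.png

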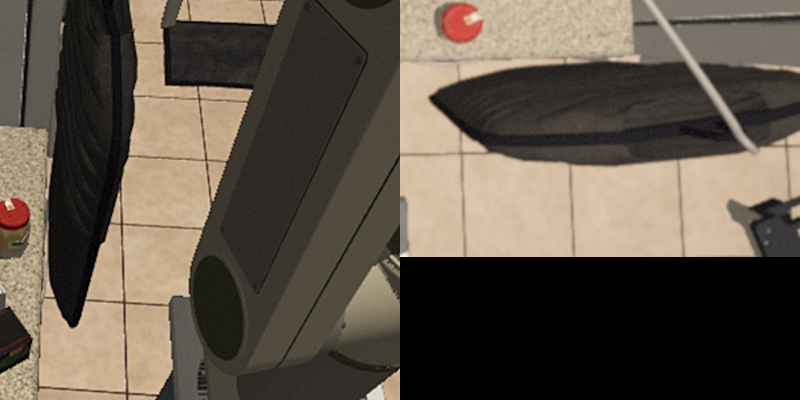

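The crop shows the black bag-like thing hanging beside the worktop, its tip well below worktop level. The gripper at (620,400) in the top view is clear of it, and a thin pole runs over the right side.

```bash
python3 - <<'E'
from h import *
def rd(n,uv):
    c=get_calibration(n);d=np.array([(uv[0]-c['cx'])/c['fx'],(uv[1]-c['cy'])/c['fy'],1]);return c['eye'],R.from_rotvec(c['orientation']).as_matrix()@d
e,d1=rd("scene",(190,41));_,d2=rd("scene",(295,2));n=np.cross(d1,d2)
for uv in((395,55),(430,105),(480,173),(530,243),(605,350)):
    o,d=rd("top",uv);print(uv,(o+d*((e-o)@n)/(d@n)).round(3))
E
```

```text
(395, 55) [ 0.686 -0.185  0.388]
(430, 105) [ 0.615 -0.228  0.392]
(480, 173) [ 0.523 -0.288  0.395]
(530, 243) [ 0.431 -0.345  0.399]
(605, 350) [ 0.297 -0.425  0.407]
```

```bash
python3 - <<'E'
from h import *
def rd(n,uv):
    c=get_calibration(n);d=np.array([(uv[0]-c['cx'])/c['fx'],(uv[1]-c['cy'])/c['fy'],1]);return c['eye'],R.from_rotvec(c['orientation']).as_matrix()@d
def near(a,b):
    o,d=rd("top",a);p,e=rd("scene",b);s=np.linalg.lstsq(np.c_[d,-e],p-o,rcond=None)[0];return (o+d*s[0]).round(3),(p+e*s[1]).round(3)
print(near((90,185),(180,318)),near((90,185),(95,205)))
# cabinet near edge: plane through scene line x=184, hit by top rays on lower edge
e,d1=rd("scene",(183,60));_,d2=rd("scene",(185,380));n=np.cross(d1,d2)
for uv in((395,60),(300,85),(200,107),(60,137)):
    o,d=rd("top",uv);print(uv,(o+d*((e-o)@n)/(d@n)).round(3))
E
```

```text
(array([0.527, 0.229, 0.374]), array([0.578, 0.236, 0.388])) (array([0.499, 0.158, 0.505]), array([0.617, 0.198, 0.551]))
(395, 60) [ 0.65  -0.175  0.448]
(300, 85) [ 0.626 -0.062  0.443]
(200, 107) [0.595 0.053 0.464]
(60, 137) [0.555 0.197 0.495]
```

```bash
python3 -m crank '[[[-0.35,0.01,-0.11,0,0,0,0],[-0.35,0.016,-0.22,0,0,0,0],[-0.35,0.023,-0.33,0,0,0,0],[-0.35,0.12,-0.4,0,0,0,-0.05],[-0.35,0.22,-0.45,0,0,0,-0.09]]]' 20
```

```text
t: 0.78
tool_pos: [0.2331, -0.3122, 0.2185]
orientation: [3.045, 0.769, 0.0]
force: [2.1, -1.1, 0.4]
opening: 0.0472
gripper_force: 0.0
```

```bash
cat >> h.py <<'E'
O=np.array([.4762,-.0581]);RX=np.array([.5303,-.8478]);RY=np.array([.8478,.5303])
def rack(p): d=np.array(p)[:2]-O; return np.array([d@RX,d@RY])
def plan(pts,along='x'):
    """pts in rack x,y and height; prints row units"""
    s=read_state();M=R.from_rotvec(s['orientation']).as_matrix()
    Y=np.r_[RX if along=='x' else -RY,0];z=np.array([0,0,-1.]);T=np.c_[np.cross(Y,z),Y,z]
    print("at",rack(s['tool_pos']).round(4),s['tool_pos'][2].round(4),"turn",(R.from_matrix(M.T@T).as_rotvec()/(np.pi/2)).round(4))
    for p in pts:
        w=np.r_[O+p[0]*RX+p[1]*RY,p[2]];print(p,w.round(3),(M.T@(w-s['tool_pos'])/.5).round(4))
E
python3 -c "
from h import *
plan([(.0,-.19,.2),(-.05,-.118,.2),(-.05,-.118,.06),(-.05,-.118,.02)])"
```

```text
at [ 0.0865 -0.3409] 0.2185 turn [ 0.0004 -0.0001 -0.0408]
(0.0, -0.19, 0.2) [ 0.315 -0.159  0.2  ] [ 0.2901 -0.192   0.037 ]
(-0.05, -0.118, 0.2) [ 0.35  -0.078  0.2  ] [ 0.4274 -0.301   0.0369]
(-0.05, -0.118, 0.06) [ 0.35  -0.078  0.06 ] [ 0.4274 -0.3012  0.3169]
(-0.05, -0.118, 0.02) [ 0.35  -0.078  0.02 ] [ 0.4274 -0.3013  0.3969]
```

```bash
python3 -m crank '[[[-0.35,0.1,-0.065,0.01,0,0,-0.02],[-0.35,0.2,-0.13,0.02,0,0,-0.04],[-0.35,0.29,-0.192,0.03,0,0,-0.04],[-0.35,0.36,-0.25,0.04,0,0,-0.04],[-0.35,0.427,-0.301,0.1,0,0,-0.04]]]'; python3 -c "
from h import *
plan([(-.05,-.118,.08),(-.05,-.118,.02)])"
```

```text
t: 1.4
tool_pos: [0.3512, -0.0786, 0.1701]
orientation: [3.017, 0.865, 0.006]
force: [0.7, -1.3, 0.2]
opening: 0.0302
gripper_force: 0.0
at [-0.0489 -0.1169] 0.1701 turn [ 0.0024 -0.0018 -0.0002]
(-0.05, -0.118, 0.08) [ 0.35  -0.078  0.08 ] [-0.0028 -0.0029  0.1801]
(-0.05, -0.118, 0.02) [ 0.35  -0.078  0.02 ] [-0.0031 -0.0034  0.3001]
```

```bash
python3 -m crank '[[[-0.35,-0.003,-0.003,0.1,0,0,0],[-0.35,-0.003,-0.003,0.18,0,0,0],[-0.35,-0.003,-0.003,0.25,0,0,0],[-0.35,-0.003,-0.003,0.3,0,0,0],[-0.35,-0.003,-0.003,0.3,0,0,0]]]'; python3 - <<'E'
from h import *
plan([(-.05,-.07,.02)])
cv2.imwrite("pics/t1.png",cv2.resize(read_camera("top")[140:320,220:440],None,fx=3,fy=3)[...,::-1])
E
```

```text
t: 2.02
tool_pos: [0.3452, -0.0784, 0.0167]
orientation: [-3.017, -0.864, 0.006]
force: [0.1, 0.7, 1.2]
opening: 0.0302
gripper_force: 0.0
at [-0.0522 -0.1218] 0.0167 turn [-0.0025  0.0019 -0.0006]
(-0.05, -0.07, 0.02) [ 0.39  -0.053  0.02 ] [ 0.1036  0.0043 -0.0069]
```

View pics/t1.png

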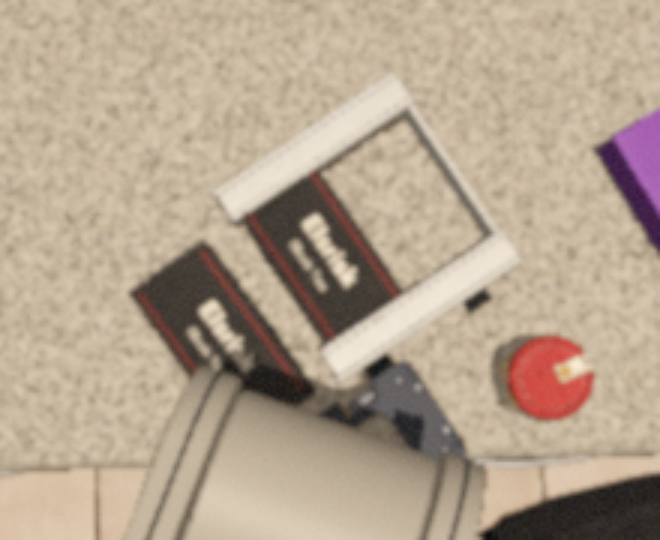

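Gripper is behind the carton's near end (crop ~(300,390)), both cartons undisturbed. Push gently.

```bash
python3 -m crank '[[[-0.35,0.02,0.004,-0.006,0,0,0],[-0.35,0.04,0.004,-0.006,0,0,0],[-0.35,0.055,0.004,-0.006,0,0,0],[-0.35,0.07,0.004,-0.006,0,0,0],[-0.35,0.085,0.004,-0.006,0,0,0]]]'
python3 -m crank '[[[-0.35,0.015,0,0,0,0,0],[-0.35,0.03,0,0,0,0,0],[-0.35,0.045,0,0,0,0,0],[-0.35,0.06,0,0,0,0,0],[-0.35,0.075,0,0,0,0,0]]]'; python3 -c "
from h import *
plan([(-.05,.08,.02)])"
```

```text
t: 2.7
tool_pos: [0.3847, -0.0581, 0.0216]
orientation: [-3.02, -0.866, 0.001]
force: [-1.0, -0.3, 0.9]
opening: 0.0303
gripper_force: 0.6
t: 3.32
tool_pos: [0.4168, -0.0384, 0.0216]
orientation: [-3.02, -0.865, 0.0]
force: [-0.2, 0.3, -0.0]
opening: 0.0306
gripper_force: 0.2
at [-0.0483 -0.0399] 0.0216 turn [-0.     -0.     -0.0006]
(-0.05, 0.08, 0.02) [0.518 0.027 0.02 ] [ 0.2399 -0.0037  0.0032]
```

```bash
python3 -m crank '[[[-0.35,0.02,0,0,0,0,0],[-0.35,0.04,0,0,0,0,0],[-0.35,0.06,0,0,0,0,0],[-0.35,0.08,0,0,0,0,0],[-0.35,0.1,0,0,0,0,0]]]'
cat >> h.py <<'E'
def look(name,red=False):
    im=read_camera("top");V=cv2.cvtColor(im,cv2.COLOR_RGB2HSV)[...,2]
    cv2.imwrite(f"pics/{name}.png",cv2.resize(im[140:320,180:440],None,fx=3,fy=3)[...,::-1])
E
python3 - <<'E'
from h import *
plan([(-.05,.08,.02)]);look("t2")
E
```

```text
t: 3.95
tool_pos: [0.4593, -0.0118, 0.0216]
orientation: [3.02, 0.865, -0.0]
force: [-0.9, -0.6, 0.4]
opening: 0.0299
gripper_force: 0.7
at [-0.0482  0.0102] 0.0216 turn [ 0.      0.     -0.0006]
(-0.05, 0.08, 0.02) [0.518 0.027 0.02 ] [ 0.1395 -0.0037  0.0033]
```

View pics/t2.png

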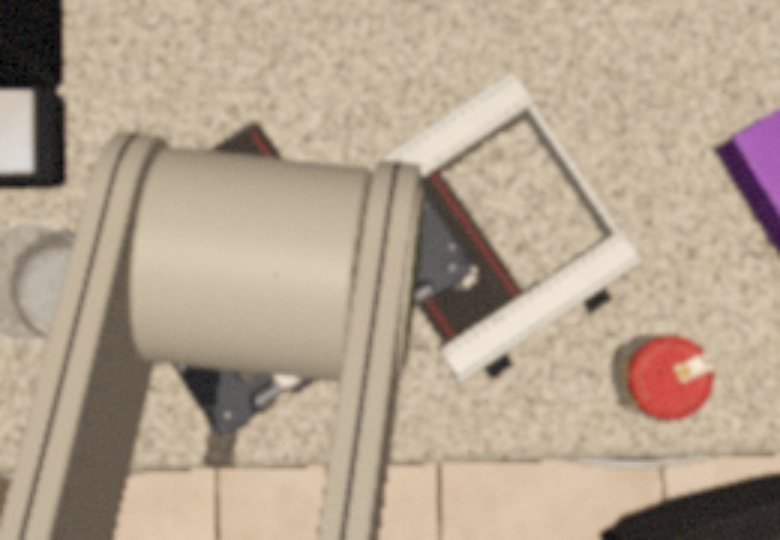

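The front carton's far end shows at crop (255,125), sliding along the mouth line; the rear carton is unmoved.

```bash
python3 -m crank '[[[-0.35,0.018,-0.002,0,0,0,0],[-0.35,0.036,-0.002,0,0,0,0],[-0.35,0.054,-0.002,0,0,0,0],[-0.35,0.072,-0.002,0,0,0,0],[-0.35,0.085,-0.002,0,0,0,0]]]'
python3 -m crank '[[[-0.35,0.018,0,0,0,0,0],[-0.35,0.036,0,0,0,0,0],[-0.35,0.05,0,0,0,0,0],[-0.35,0.06,0,0,0,0,0],[-0.35,0.065,0,0,0,0,0]]]'
python3 - <<'E'
from h import *
plan([(-.05,.06,.02),(-.05,.06,.2),(.105,0,.2)]);look("t3")
E
```

```text
t: 4.62
tool_pos: [0.4948, 0.0115, 0.0217]
orientation: [3.02, 0.865, -0.0]
force: [-1.3, -0.6, 1.0]
opening: 0.0298
gripper_force: 0.7
t: 5.25
tool_pos: [0.5221, 0.0285, 0.0217]
orientation: [3.02, 0.865, -0.0]
force: [-2.3, -0.6, 0.9]
opening: 0.0307
gripper_force: 0.7
at [-0.0491  0.0848] 0.0217 turn [ 0.      0.     -0.0005]
(-0.05, 0.06, 0.02) [0.501 0.016 0.02 ] [-0.0496 -0.0017  0.0033]
(-0.05, 0.06, 0.2) [0.501 0.016 0.2  ] [-0.0497 -0.0017 -0.3567]
(0.105, 0, 0.2) [ 0.532 -0.147  0.2  ] [-0.1694  0.3084 -0.3567]
```

View pics/t3.png

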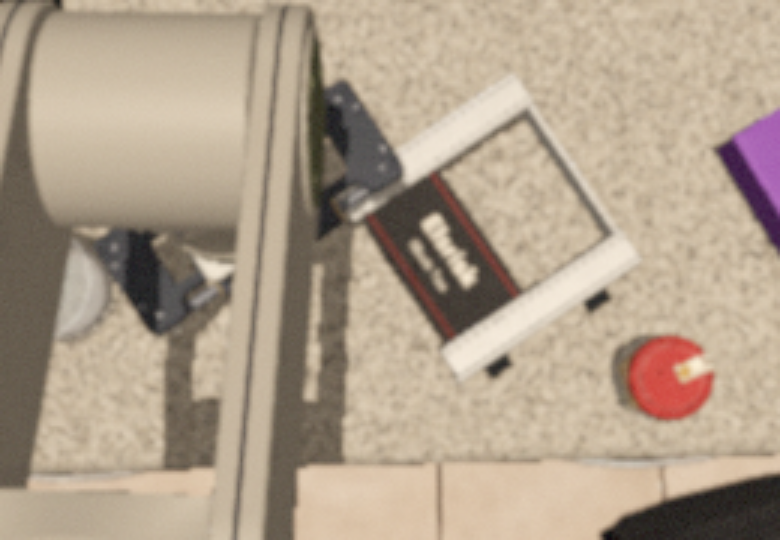

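The front carton is hidden under the wrist, the mouth looks clear from (365,215) to (450,345), and the rear carton is in place. Back off, rise and take stock.

```bash
python3 -m crank '[[[-0.35,-0.03,0,0,0,0,0],[-0.35,-0.07,0,0,0,0,0],[-0.35,-0.12,0,-0.1,0,0,0],[-0.35,-0.17,0,-0.2,0,0,0],[-0.35,-0.25,0,-0.22,0,0,0]]]'
python3 - <<'E'
from h import *
print(read_state()['q'].round(2));plan([(.108,0,.13),(.108,0,.02)],'y')
im=read_camera("scene");cv2.imwrite("pics/s4.png",im[60:420,150:450][...,::-1])
E
```

```text
t: 5.92
tool_pos: [0.417, -0.0389, 0.1355]
orientation: [3.017, 0.865, 0.009]
force: [0.3, -0.7, -0.5]
opening: 0.0302
gripper_force: 0.0
[-0.22 -0.34  2.08 -0.    1.4   0.8 ]
at [-0.0477 -0.04  ] 0.1355 turn [-0.     -0.0048  0.9997]
(0.108, 0, 0.13) [ 0.533 -0.15   0.13 ] [0.0801 0.3113 0.0128]
(0.108, 0, 0.02) [ 0.533 -0.15   0.02 ] [0.0791 0.3103 0.2328]
```

View pics/s4.png

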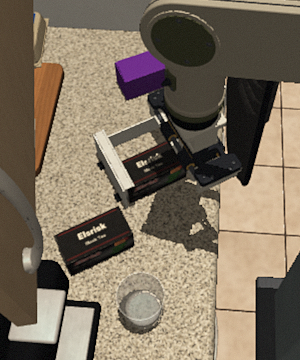

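The front carton now stands clear of the mouth, near crop (93,240), with the glass at (140,300) untouched. Next I measure it.

```bash
python3 - <<'E'
from h import *
# top-face corners read from crop (TL, TR, right-bottom, left-bottom)
for c in [(55,232),(126,206),(133,233),(63,262)]:
    print(rack(ray("scene",[(c[0]+150,c[1]+60)],.066)[0]).round(3))
E
```

```text
[-0.018  0.219]
[-0.03   0.083]
[-0.086  0.095]
[-0.078  0.227]
```

```bash
python3 -m crank '[[[-0.35,0.02,0.06,0,0,0,-0.11],[-0.35,0.04,0.12,0,0,0,-0.22],[-0.35,0.05,0.18,0,0,0,-0.33],[-0.35,0.06,0.24,0,0,0,-0.44],[-0.35,0.08,0.3,0.01,0,0,-0.55]]]'
sed -i 's/else -RY/else RY/' h.py
python3 -c "
from h import *
plan([(.108,0,.13),(.108,0,.02)],'y')"
```

```text
t: 6.6
tool_pos: [0.5289, -0.1451, 0.1267]
orientation: [2.375, 2.056, 0.0]
force: [-0.3, -0.0, 0.2]
opening: 0.0301
gripper_force: 0.0
at [ 0.1017 -0.0014] 0.1267 turn [ 1.000e-04  2.000e-04 -4.474e-01]
(0.108, 0, 0.13) [ 0.533 -0.15   0.13 ] [-0.0077  0.0103 -0.0066]
(0.108, 0, 0.02) [ 0.533 -0.15   0.02 ] [-0.0077  0.0102  0.2134]
```

```bash
python3 -m crank '[[[-0.35,-0.008,0.01,0,0,0,-0.11],[-0.35,-0.008,0.01,0,0,0,-0.22],[-0.35,-0.008,0.01,0,0,0,-0.33],[-0.35,-0.008,0.01,0,0,0,-0.447],[-0.35,-0.008,0.01,0,0,0,-0.447]]]'
python3 - <<'E'
from h import *
plan([(.108,0,.02)],'y');look("t5")
E
```

```text
t: 7.22
tool_pos: [0.5325, -0.1487, 0.1263]
orientation: [-1.532, -2.742, 0.0]
force: [-0.0, -0.2, -0.7]
opening: 0.0302
gripper_force: 0.0
at [ 0.1067 -0.0003] 0.1263 turn [-0.0003 -0.0003 -0.0046]
(0.108, 0, 0.02) [ 0.533 -0.15   0.02 ] [-0.0027  0.0007  0.2126]
```

View pics/t5.png

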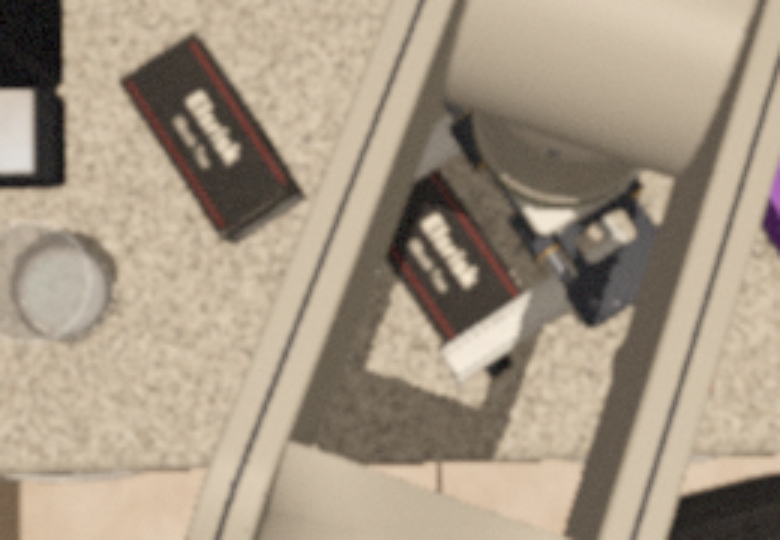

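The front carton is well clear at crop (210,138) and the rear one sits at (455,260), with the gripper over the gap behind it. Descend.

```bash
python3 -m crank '[[[-0.35,-0.002,0,0.05,0,0,-0.004],[-0.35,-0.002,0,0.1,0,0,-0.004],[-0.35,-0.002,0,0.15,0,0,-0.004],[-0.35,-0.002,0,0.19,0,0,-0.004],[-0.35,-0.002,0,0.208,0,0,-0.004]]]'
python3 -m crank '[[[-0.35,0.015,0,0,0,0,0],[-0.35,0.03,0,0,0,0,0],[-0.35,0.045,0,0,0,0,0],[-0.35,0.06,0,0,0,0,0],[-0.35,0.075,0,0,0,0,0]]]'
python3 -c "
from h import *
plan([(-.035,0,.02)],'y')"
```

```text
t: 7.9
tool_pos: [0.5331, -0.1492, 0.0212]
orientation: [-1.523, -2.745, 0.0]
force: [-0.6, 0.4, -0.4]
opening: 0.0298
gripper_force: 0.0
t: 8.52
tool_pos: [0.5145, -0.1175, 0.0234]
orientation: [1.521, 2.747, 0.0]
force: [0.8, -1.8, 1.9]
opening: 0.0299
gripper_force: 0.9
at [0.0707 0.001 ] 0.0234 turn [0.0006 0.0009 0.0004]
(-0.035, 0, 0.02) [ 0.458 -0.028  0.02 ] [ 0.2114 -0.0019  0.0064]
```

```bash
python3 -m crank '[[[-0.35,0.018,0,0.003,0,0,0],[-0.35,0.036,0,0.003,0,0,0],[-0.35,0.054,0,0.003,0,0,0],[-0.35,0.072,0,0.003,0,0,0],[-0.35,0.09,0,0.003,0,0,0]]]'
python3 -m crank '[[[-0.35,0.02,0,0,0,0,0],[-0.35,0.04,0,0,0,0,0],[-0.35,0.06,0,0,0,0,0],[-0.35,0.08,0,0,0,0,0],[-0.35,0.1,0,0,0,0,0]]]'
python3 - <<'E'
from h import *
plan([(-.01,0,.13)],'y');look("t6")
E
```

```text
t: 9.15
tool_pos: [0.4898, -0.0789, 0.0211]
orientation: [-1.521, -2.748, 0.0]
force: [1.0, -2.4, 0.5]
opening: 0.0304
gripper_force: 0.9
t: 9.78
tool_pos: [0.4632, -0.0365, 0.0211]
orientation: [-1.521, -2.748, 0.0]
force: [0.2, -0.4, -0.2]
opening: 0.0301
gripper_force: 0.6
at [-0.0252  0.0004] 0.0211 turn [-0.0001 -0.0001  0.0004]
(-0.01, 0, 0.13) [ 0.471 -0.05   0.13 ] [-0.0303 -0.0009 -0.2179]
```

View pics/t6.png

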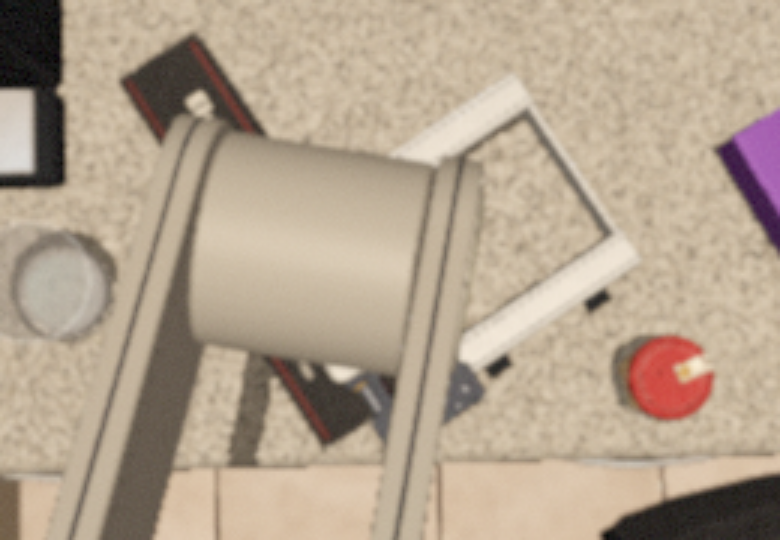

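The rack is empty and the rear carton is out in front of it, its near end at crop (325,440); the front carton is unmoved. Back off, rise, and measure.

```bash
python3 -m crank '[[[-0.35,-0.02,0,0,0,0,0],[-0.35,-0.05,0,0,0,0,0],[-0.35,-0.07,0,-0.09,0,0,0],[-0.35,-0.12,0,-0.18,0,0,0],[-0.35,-0.2,0,-0.22,0,0,0]]]'
python3 - <<'E'
from h import *
plan([],'y')
im=read_camera("top");cv2.imwrite("pics/t7.png",im[...,::-1])
V=cv2.cvtColor(im,cv2.COLOR_RGB2HSV)[...,2]
roi=np.zeros(V.shape,bool); roi[145:295,205:330]=1
m=cv2.morphologyEx(((V<75)&roi).astype('uint8'),cv2.MORPH_CLOSE,np.ones((7,7),'uint8'))
for c in comps(m,300):
    r=cv2.minAreaRect(c);p=ray("top",cv2.boxPoints(r),.066);print(np.round(r[0]),rack(ray("top",r[0],.066)[0]).round(3),[rack(q).round(3).tolist() for q in p])
E
```

```text
t: 10.45
tool_pos: [0.5191, -0.1238, 0.1346]
orientation: [1.519, 2.745, 0.001]
force: [0.6, -0.3, 0.9]
opening: 0.0303
gripper_force: 0.0
at [0.0785 0.0015] 0.1346 turn [0.0019 0.0022 0.0006]
[289. 263.] [-0.069 -0.021] [[-0.099, 0.024], [-0.035, 0.021], [-0.039, -0.065], [-0.102, -0.062]]
[251. 184.] [-0.045  0.156] [[-0.071, 0.222], [-0.015, 0.22], [-0.019, 0.09], [-0.075, 0.092]]
```

```bash
python3 -c "
from plant import *
print(close_job())"
```

```text
the job is handed in; nothing more can be done
None
```

I handed the job in at about 10.5 s of the 42 s limit. By the last picture, the front carton is clear of the mouth at y ≈ +0.156 m and the rear carton is out at x ≈ −0.069 m. I did not see either carton lift or tip, and the glass and jar look undisturbed. The job gave back no verdict.

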